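# Find the unlatched duct cover and open it

## Robot

A 6-joint arm with a two-finger parallel gripper is mounted at the origin on a cart in front of the work surface, level with it; the furniture and walls round the work are solid. World frame = base frame: x ahead of the robot, y to its left, z up, the work surface at z = 0. Lengths are in m, angles in rad, forces in N, time in s.
With the tool pointing down it reaches from about 0.25 to 0.725 m from the base axis. Payload 9.7 kg.
Tool frame: the origin (TCP) lies on the centre line of the jaws, within the pads' length; the fingertips stand 25 mm ahead of it and the grasp point (between the pads) lies 6 mm ahead of it; z points along the fingers, y is the line along which they close (so a half turn about z gives the same grasp; the last joint's range is limited). The gripper opens to 85 mm and grips with 20 to 120 N. Pads are 22 mm wide; open, the fingers measure 114 mm over their backs; the gripper's body (76 mm by 85 mm) begins 54 mm behind the grasp point. The pads swing forward as they close: fully open they stand 13 mm farther back than shut.
Start: joints at [1.234, 0.087, 0.176, 1.66, 0, 1.571], TCP at [0.182, 0.519, 0.256] pointing down, gripper open.
Joint ranges: [-3.13, 3.13], [-0.85, 1.81], [-1.15, 1.24], [-2.2, 2.28], [-1.44, 1.52], [-3.14, 3.14]. Speed limits (rad/s): [2.22, 2.22, 2.57, 3.14, 3.14, 3.14].

## Interface

Orientations are given as a unit quaternion [x, y, z, w].
In Python, from rig import * gives the robot as it stands.
- The arm moves only by the tool carry_out, never from a script. Its argument "rows" is one flat list of numbers, 7 for each row, row after row: the shift along the tool's x, y, z in units of 25 mm (1.0 is 25 mm), then the turn, a rotation vector about the tool's x, y, z in units of 6 degrees (1.0 is 6 degrees), then the finger opening in mm, from 0 to 85.4. In form: [tx, ty, tz, wx, wy, wz, gripper, tx, ty, tz, wx, wy, wz, gripper, ...]. A call has exactly 10 rows; each row shifts and turns the commanded pose from where the row before left it, along the tool's axes as they then stand; what a row does not reach is not made up. A row lasts 1/12 s, in which the tool goes at most 41.7 mm and 7.16 degrees, less where a joint would pass 70% of its speed; a pose out of reach is approached as far as the arm can. A call is refused whole if a number of a shift passes 1 or a number of a turn 1, either way. A call with a gripper value outside its range is refused whole. The fingers move at their own pace and stop on an object; "squeeze" is the grip in N (left out, the last holds). Time passes only in rows, so rows that do not move let the fingers close, or fill a call up. It gives the time, the measured TCP pose, the force, the opening and the grip force at its end, in the units of the state.
- get_obs(): the state, without advancing time (a new reading comes with each control period).
- grab_frame(name): name is "scene" or "top" or "wrist"; returns a dict with "frame" (400x640x3 uint8, red, green, blue), "K" (3x3 intrinsics, pixels), "D" ([k1, k2, p1, p2, k3] as OpenCV has them; the pictures are not rectified), "world_from_camera" (4x4, takes a point from camera to world coordinates); the wrist camera has in their place "hand_eye" (4x4, takes a point from camera to tool coordinates, whose origin is the TCP and whose axes are the flange's). Camera axes: x right, y up, looking along -z (the intrinsics and any distortion apply to the point x, -y, -z); pixel columns grow to the right and rows downward; lengths in m; the calibration is good to about 2 mm. A picture is of the moment at which its call begins: read the wrist's pose just before it. There is no depth.
- job_done(): hands the job in; it is judged then, once.
The state is a dict: "clock": time; "qpos": joint angles; "qd": joint speeds; "joint_efforts": joint torques, N m; "ee_pos": TCP position; "tcp_rot": TCP orientation; "contact_force": force on the tool from outside, world axes, zero at the start; "ft_torque": the same for the moment, N m; "gripper_width": finger opening in m; "gripper_force": force on a finger pad.
Only numpy, scipy, OpenCV 4.12 (cv2) and the standard library are available. Lean on these libraries where they do the work, as an engineer would, in place of code of your own. Each camera call takes 0.05 s, during which the arm holds its last target. There are 200 camera calls.

## Task

The catch under one of the four covers of the bench-top service duct has been undone for the fitter, but they all look the same. Press the ribbed far ends one after another with a fingertip, without forcing those that stay firm, until you find the cover that rocks; tip it so that its near edge lifts, then push that edge over until the cover stands upright and its valve is free to reach. Do not pinch or lift anything, and leave the forceps and the other things lying about where they are.

Things in the scene. Friction and masses are not known exactly. Their poses are not given: they have to be found in the camera images.
- service_duct: Low white service duct, 164 x 406 x 62 mm (x, y, z), fixed on the worktop, turned up to 0.25 rad. Origin: centre of its underside; x points to its far side, y left, z up. Four identical grey covers lie flush in its flat deck (z = 62 mm), centred at y = +142, +60 (a, b), -60 and -142 mm (c, d), each 120 (x) x 66 (y) x 5 mm; between b and c a plain strip 50 mm wide. Loaded over 50 N it is damaged.
- cover_a (a joint): Tilt of cover a (leftmost), rad: 0 flush, grows as the ribbed far end sinks and the near end lifts, 1.57 upright, 1.75 at its stop. Stiff pivot: stays where it is left. At 0.5 rad the near edge is 34 mm above the deck. With its catch up a cover gives only 1 to 3 mm and springs back; the one undone (differs every start, unseen) sinks at 2 to 3 N at the ribs, 25 mm and more.
- cover_b (a joint): Tilt of cover b (second from the left), rad: 0 flush, grows as the ribbed far end sinks and the near end lifts, 1.57 upright, 1.75 at its stop. Stiff pivot: stays where it is left. At 0.5 rad the near edge is 34 mm above the deck. With its catch up a cover gives only 1 to 3 mm and springs back; the one undone (differs every start, unseen) sinks at 2 to 3 N at the ribs, 25 mm and more.
- cover_c (a joint): Tilt of cover c (third from the left), rad: 0 flush, grows as the ribbed far end sinks and the near end lifts, 1.57 upright, 1.75 at its stop. Stiff pivot: stays where it is left. At 0.5 rad the near edge is 34 mm above the deck. With its catch up a cover gives only 1 to 3 mm and springs back; the one undone (differs every start, unseen) sinks at 2 to 3 N at the ribs, 25 mm and more.
- cover_d (a joint): Tilt of cover d (rightmost), rad: 0 flush, grows as the ribbed far end sinks and the near end lifts, 1.57 upright, 1.75 at its stop. Stiff pivot: stays where it is left. At 0.5 rad the near edge is 34 mm above the deck. With its catch up a cover gives only 1 to 3 mm and springs back; the one undone (differs every start, unseen) sinks at 2 to 3 N at the ribs, 25 mm and more.
- cover_a_press (a point): Middle of the ribbed pad on top of cover a's far end, moving with it: the place to press. 31 mm beyond the pivot line, which runs along y at x = +10 mm, z = 59.5 mm in the duct. The end is 19 mm farther on; below it the well is open, 70 mm wide, 50 mm deep.
- cover_a_edge (a point): Middle of the upper near edge of cover a, 70 mm before the pivot line, moving with the cover: the edge that lifts. Pressed here every cover is firm.
- cover_b_press (a point): Middle of the ribbed pad on top of cover b's far end, moving with it: the place to press. 31 mm beyond the pivot line, which runs along y at x = +10 mm, z = 59.5 mm in the duct. The end is 19 mm farther on; below it the well is open, 70 mm wide, 50 mm deep.
- cover_b_edge (a point): Middle of the upper near edge of cover b, 70 mm before the pivot line, moving with the cover: the edge that lifts. Pressed here every cover is firm.
- cover_c_press (a point): Middle of the ribbed pad on top of cover c's far end, moving with it: the place to press. 31 mm beyond the pivot line, which runs along y at x = +10 mm, z = 59.5 mm in the duct. The end is 19 mm farther on; below it the well is open, 70 mm wide, 50 mm deep.
- cover_c_edge (a point): Middle of the upper near edge of cover c, 70 mm before the pivot line, moving with the cover: the edge that lifts. Pressed here every cover is firm.
- cover_d_press (a point): Middle of the ribbed pad on top of cover d's far end, moving with it: the place to press. 31 mm beyond the pivot line, which runs along y at x = +10 mm, z = 59.5 mm in the duct. The end is 19 mm farther on; below it the well is open, 70 mm wide, 50 mm deep.
- cover_d_edge (a point): Middle of the upper near edge of cover d, 70 mm before the pivot line, moving with the cover: the edge that lifts. Pressed here every cover is firm.
- forceps: Steel forceps, 14x125x9 mm, lying loose, pointing away from the robot, on the duct's middle strip, between the covers; origin at the centre of the underside. To be left alone.
- tape_roll: Yellow roll of tape lying flat, 80 mm across, 13 mm high, loose on the worktop in front of the duct's left end; origin at the centre of the underside. To be left alone.
- marker: Marker pen, 136 mm long, 11 mm thick, lying loose along y in front of the duct's right end; origin at the centre of the underside. To be left alone.
- parafilm_roll: White roll of film standing on end, 62 mm across, 50 mm high, loose at the duct's left; origin at the centre of the underside. To be left alone.
- reagent_bottle: White bottle with orange cap, 68 mm across, 135 mm high, loose at the duct's right; origin at the centre of the underside. To be left alone.

How it is judged:
By the outcome, as a careful person would: the job done as asked, in the order asked, and still so for the second after the job is handed in, with the robot touching nothing.
It also fails if it takes over 51 s, if anything falls off the work surface, if the arm or the gripper's body presses on something with over 40 N, if the wrist force passes 120 N, or if a joint passes its speed limit or range.

## Working session

There is one attempt and no reset: what is moved stays moved. The work goes in short steps, Python scripts to look and compute and a tool call to move; the robot and the scene stay as the last step left them, time stands still between calls to the robot, and variables do not carry over. Pictures are saved under pics/ and viewed, at most 10 in all, crops included, and the job is handed in when it is done.

Besides the shell and the picture viewer there is one more tool, called after ">>>" by a JSON object that holds its "fn" and its "kwargs", one argument or row to a line. carry_out: Moves the arm, as the interface text tells. Its arguments: {"type":"object","properties":{"rows":{"type":"array","items":{"type":"number"}},"squeeze":{"type":"number"}},"required":["rows"]}

```bash
mkdir -p pics; ls; cat > h.py <<'E'
from rig import *
import numpy as np, cv2
from scipy.spatial.transform import Rotation as R
def ray(f,uv,z,T=None):
    T=np.array(f["world_from_camera"]) if T is None else T
    p=cv2.undistortPoints(np.array(uv,float).reshape(-1,1,2),np.array(f["K"]),np.array(f["D"])).reshape(-1,2)
    d=np.c_[p[:,0],-p[:,1],-np.ones(len(p))]@T[:3,:3].T
    o=T[:3,3]; return o+d*((z-o[2])/d[:,2])[:,None]
def save(f,n): cv2.imwrite("pics/"+n,cv2.cvtColor(np.array(f["frame"]),cv2.COLOR_RGB2BGR))
E
python3 - <<'E'
from h import *
o=get_obs();print({k:np.round(v,3) for k,v in o.items()})
for n in("top","scene"):
    f=grab_frame(n);save(f,n+"0.png");print(n,np.round(f["world_from_camera"],3).tolist(),np.round(f["D"],3))
E
```

```text
pics
{'clock': np.float64(0.0), 'qpos': array([1.234, 0.087, 0.175, 1.66 , 0.   , 1.571]), 'qd': array([ 0.   ,  0.   , -0.001,  0.   ,  0.   , -0.   ]), 'joint_efforts': array([-0.0000e+00, -5.2039e+01,  4.6480e+01,  1.6000e-02,  0.0000e+00,
       -0.0000e+00]), 'ee_pos': array([0.182, 0.519, 0.256]), 'tcp_rot': array([ 0.168,  0.986, -0.001, -0.   ]), 'contact_force': array([-0.698, -0.554,  0.043]), 'ft_torque': array([-0.007,  0.028, -0.021]), 'gripper_force': np.float64(0.0), 'gripper_width': np.float64(0.085)}
top [[-0.086, 0.974, -0.211, 0.238], [-0.996, -0.084, 0.015, -0.001], [-0.003, 0.211, 0.977, 1.311], [0.0, 0.0, 0.0, 1.0]] [-0.097  0.     0.     0.     0.   ]
scene [[0.978, 0.121, -0.173, 0.229], [-0.211, 0.569, -0.795, -1.231], [0.002, 0.814, 0.581, 0.976], [0.0, 0.0, 0.0, 1.0]] [0.041 0.    0.    0.    0.   ]
```

View pics/top0.png

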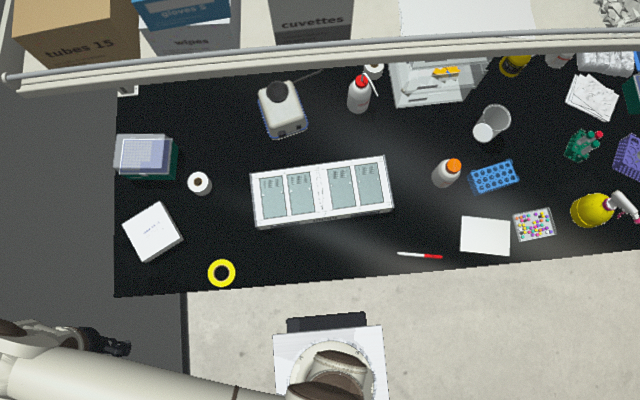

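View pics/scene0.png

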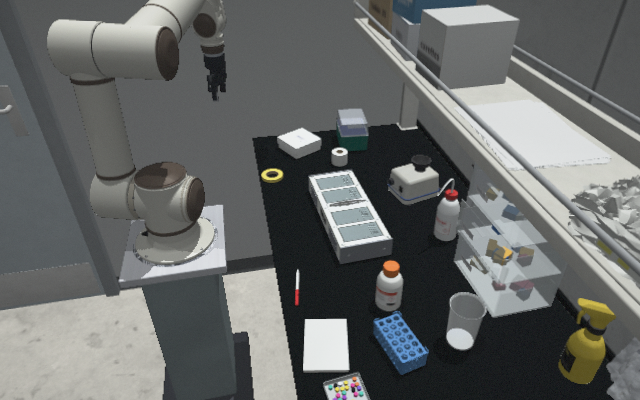

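The top view shows the duct at about (249–394, 155–228), with the four grey covers at columns 273, 301, 341 and 370. Tape (221,272), bottle (450,170) and parafilm roll (199,183) are clear of it. Next I measure the covers.

```bash
python3 - <<'E'
from h import *
f=grab_frame("top");im=np.array(f["frame"]);x0,y0=235,140
c=im[y0:240,x0:410];hsv=cv2.cvtColor(c,cv2.COLOR_RGB2HSV)
m=((hsv[...,2]>90)&(hsv[...,2]<215)&(hsv[...,1]>18)).astype(np.uint8)*255
m=cv2.morphologyEx(m,cv2.MORPH_CLOSE,np.ones((3,3)));m=cv2.morphologyEx(m,cv2.MORPH_OPEN,np.ones((5,5)))
C=[]
for k in cv2.findContours(m,0,2)[0]:
    if cv2.contourArea(k)<300: continue
    b=cv2.boxPoints(cv2.minAreaRect(k))+[x0,y0];P=ray(f,b,.062)
    s=[np.linalg.norm(P[1]-P[0]),np.linalg.norm(P[2]-P[1])]
    M=cv2.moments(k);ce=ray(f,[[M['m10']/M['m00']+x0,M['m01']/M['m00']+y0]],.062)[0]
    C.append(ce);print(np.round(ce,3),np.round(s,3))
C=sorted(C,key=lambda p:-p[1]);C=np.array(C)
if len(C)==4:
    yy=np.array([.142,.06,-.06,-.142]);a=np.polyfit(yy,C[:,0],1);b=np.polyfit(yy,C[:,1],1)
    print("x",a,"y",b,"yaw",np.arctan2(-a[0],b[0]),"res",C[:,0]-np.polyval(a,yy),C[:,1]-np.polyval(b,yy))
# white deck outline
w=(im[y0:240,x0:410].min(2)>100).astype(np.uint8)*255
w=cv2.morphologyEx(w,cv2.MORPH_CLOSE,np.ones((5,5)))
k=max(cv2.findContours(w,0,2)[0],key=cv2.contourArea);P=ray(f,cv2.boxPoints(cv2.minAreaRect(k))+[x0,y0],.062);print("outline",np.round(P,3).tolist())
big=cv2.resize(np.vstack([c,cv2.cvtColor(m,cv2.COLOR_GRAY2RGB)]),None,fx=3,fy=3,interpolation=2)
cv2.imwrite("pics/crop.png",big[...,::-1])
E
```

```text
[0.541 0.124 0.062] [0.069 0.121]
[0.546 0.042 0.062] [0.069 0.121]
[ 0.552 -0.078  0.062] [0.067 0.121]
[ 0.557 -0.159  0.062] [0.069 0.121]
x [-0.05641242  0.54911973] y [ 0.99627382 -0.01781296] yaw 0.056563012144749944 res [ 1.51851769e-04 -1.85143440e-04 -6.98405796e-05  1.03132250e-04] [-1.53339740e-05 -3.47835221e-06  6.16765335e-05 -4.28642074e-05]
outline [[0.619, 0.194, 0.062], [0.644, -0.221, 0.062], [0.471, -0.224, 0.062], [0.448, 0.179, 0.062]]
```

View pics/crop.png

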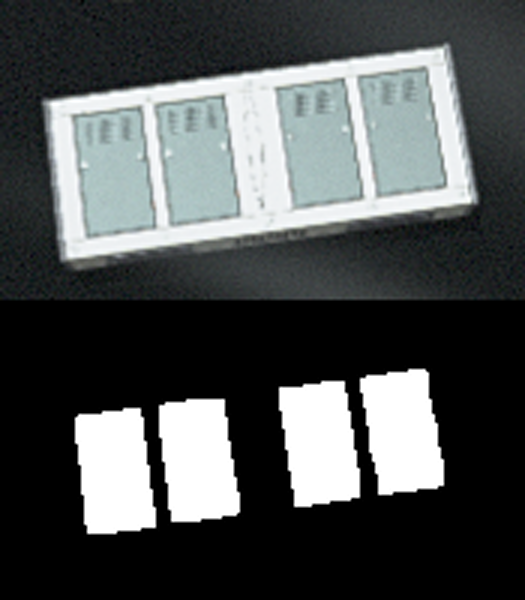

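The covers measure about 67 x 121 mm, which matches. The duct centre is at (0.549, −0.018) with yaw 0.057. I'll shut the gripper and start across.

>>> {"fn": "carry_out", "kwargs": {
  "rows": [-1, -0.47, 0, 0, 0, 0, 0, -1, -0.47, 0, 0, 0, 0, 0, -1, -0.47, 0, 0, 0, 0, 0, -1, -0.47, 0, 0, 0, 0, 0, -1, -0.47, 0, 0, 0, 0, 0, -1, -0.47, 0, 0, 0, 0, 0, -1, -0.47, 0, 0, 0, 0, 0, -1, -0.47, 0, 0, 0, 0, 0, -1, -0.47, 0, 0, 0, 0, 0, -1, -0.47, 0, 0, 0, 0, 0]
}}

```text
clock: 0.98
ee_pos: [0.3796, 0.3244, 0.2561]
tcp_rot: [0.168, 0.986, -0.0, -0.0]
contact_force: [0.3, 0.6, -1.1]
gripper_width: 0.0
gripper_force: 0.0
```

```bash
cat >> h.py <<'E'
C0=np.array([.5491,-.0178]);Y=.0566;U=np.array([np.cos(Y),np.sin(Y)]);V=np.array([-U[1],U[0]])
YC=dict(a=.142,b=.06,c=-.06,d=-.142)
def st():
    o=get_obs();r=R.from_quat(o["tcp_rot"]);p=np.array(o["ee_pos"]);d=p[:2]-C0
    print("t",round(float(o["clock"]),2),"tcp",np.round(p,4),"duct xy mm",np.round([d@U*1e3,d@V*1e3],1),"tip above deck",round((p[2]-.025-.062)*1e3,1),"F",np.round(o["contact_force"],1),"w",round(float(o["gripper_width"]),3),"q",np.round(o["qpos"],2));return o,r,p
def to(x,y,h):  # duct mm, tip height above deck mm -> tool-frame units
    o,r,p=st();t=np.r_[C0+x/1e3*U+y/1e3*V,.087+h/1e3]
    print("units tool xyz",np.round(r.inv().apply(t-p)/.025,2))
    g=R.from_matrix(np.c_[np.r_[-U,0],np.r_[V,0],[0,0,-1]]);print("turn units",np.round(np.degrees((r.inv()*g).as_rotvec())/6,2))
E
python3 -c "
from h import *
to(42,142,30)"
```

```text
t 0.98 tcp [0.3796 0.3244 0.2561] duct xy mm [-149.9  351.3] tip above deck 169.1 F [ 0.3  0.6 -1.1] w 0.0 q [ 0.71 -0.03  0.05  1.66 -0.    1.04]
units tool xyz [-10.3   -4.79   5.57]
turn units [-0.   -0.   -3.76]
```

>>> {"fn": "carry_out", "kwargs": {
  "rows": [-1, -0.47, 0, 0, 0, 0, 0, -1, -0.47, 0.2, 0, 0, 0, 0, -1, -0.47, 0.4, 0, 0, 0, 0, -1, -0.47, 0.4, 0, 0, 0, 0, -1, -0.47, 0.4, 0, 0, 0, 0, -1, -0.47, 0.4, 0, 0, 0, 0, -1, -0.47, 0.4, 0, 0, -0.94, 0, -1, -0.47, 0.4, 0, 0, -0.94, 0, -1, -0.8, 0.4, 0, 0, -0.94, 0, -0.5, -0.8, 0.4, 0, 0, -0.94, 0]
}}

```text
clock: 1.82
ee_pos: [0.5736, 0.1275, 0.1701]
tcp_rot: [-0.031, 1.0, -0.0, -0.0]
contact_force: [0.2, 0.7, 0.5]
gripper_width: -0.0001
gripper_force: 0.0
```

```bash
python3 -c "
from h import *
to(42,142,4)"
```

```text
t 1.82 tcp [0.5736 0.1275 0.1701] duct xy mm [ 32.6 143.7] tip above deck 83.1 F [0.2 0.7 0.5] w -0.0 q [ 0.22  0.16  0.09  1.5  -0.    0.16]
units tool xyz [-0.37 -0.07  3.16]
turn units [-0.   -0.    0.05]
```

>>> {"fn": "carry_out", "kwargs": {
  "rows": [-0.37, -0.07, 0.5, 0, 0, 0, 0, 0, 0, 0.7, 0, 0, 0, 0, 0, 0, 0.8, 0, 0, 0, 0, 0, 0, 0.6, 0, 0, 0, 0, 0, 0, 0.4, 0, 0, 0, 0, 0, 0, 0.16, 0, 0, 0, 0, 0, 0, 0.04, 0, 0, 0, 0, 0, 0, 0.04, 0, 0, 0, 0, 0, 0, 0.04, 0, 0, 0, 0, 0, 0, 0, 0, 0, 0, 0]
}}

```text
clock: 2.65
ee_pos: [0.5817, 0.128, 0.0901]
tcp_rot: [-0.028, 1.0, 0.0, 0.001]
contact_force: [0.2, -0.9, 0.0]
gripper_width: -0.0001
gripper_force: 0.0
```

```bash
python3 -c "
from h import *
st()"
```

```text
t 2.65 tcp [0.5817 0.128  0.0901] duct xy mm [ 40.8 143.7] tip above deck 3.1 F [ 0.2 -0.9  0. ] w -0.0 q [ 0.22  0.19 -0.03  1.35  0.    0.16]
```

>>> {"fn": "carry_out", "kwargs": {
  "rows": [0, 0, 0.04, 0, 0, 0, 0, 0, 0, 0.04, 0, 0, 0, 0, 0, 0, 0.04, 0, 0, 0, 0, 0, 0, 0.04, 0, 0, 0, 0, 0, 0, 0, 0, 0, 0, 0, 0, 0, 0, 0, 0, 0, 0, 0, 0, 0, 0, 0, 0, 0, 0, 0, 0, 0, 0, 0, 0, 0, 0, 0, 0, 0, 0, 0, 0, 0, 0, 0, 0, 0, 0]
}}

```text
clock: 3.48
ee_pos: [0.5816, 0.1278, 0.0864]
tcp_rot: [-0.028, 1.0, 0.0, 0.001]
contact_force: [-2.0, -0.6, 6.3]
gripper_width: -0.0002
gripper_force: 3.6
```

Cover a is firm: 6.3 N with almost no sink. Next is b.

>>> {"fn": "carry_out", "kwargs": {
  "rows": [0, 0, -0.4, 0, 0, 0, 0, 0, -0.28, -0.2, 0, 0, 0, 0, 0, -1, 0, 0, 0, 0, 0, 0, -1, 0, 0, 0, 0, 0, 0, -1, 0, 0, 0, 0, 0, 0, 0, 0.2, 0, 0, 0, 0, 0, 0, 0.2, 0, 0, 0, 0, 0, 0, 0.08, 0, 0, 0, 0, 0, 0, 0.04, 0, 0, 0, 0, 0, 0, 0, 0, 0, 0, 0]
}}

```text
clock: 4.32
ee_pos: [0.5858, 0.0466, 0.0871]
tcp_rot: [-0.029, 1.0, -0.0, -0.0]
contact_force: [0.3, 0.7, -0.4]
gripper_width: -0.0004
gripper_force: 0.0
```

```bash
python3 -c "
from h import *
to(41,60,-1)"
```

```text
t 4.32 tcp [0.5858 0.0466 0.0871] duct xy mm [40.3 62.2] tip above deck 0.1 F [ 0.3  0.7 -0.4] w -0.0 q [ 0.08  0.18 -0.05  1.34 -0.    0.02]
units tool xyz [-0.03 -0.09  0.04]
turn units [-0.   -0.    0.01]
```

>>> {"fn": "carry_out", "kwargs": {
  "rows": [0, -0.08, 0.04, 0, 0, 0, 0, 0, 0, 0.04, 0, 0, 0, 0, 0, 0, 0, 0, 0, 0, 0, 0, 0, 0, 0, 0, 0, 0, 0, 0, 0, 0, 0, 0, 0, 0, 0, 0, 0, 0, 0, 0, 0, 0, 0, 0, 0, 0, 0, 0, 0, 0, 0, 0, 0, 0, 0, 0, 0, 0, 0, 0, 0, 0, 0, 0, 0, 0, 0, 0]
}}

```text
clock: 5.15
ee_pos: [0.5863, 0.0439, 0.0854]
tcp_rot: [-0.028, 1.0, 0.0, 0.0]
contact_force: [1.3, 1.7, 3.1]
gripper_width: 0.0002
gripper_force: 1.7
```

>>> {"fn": "carry_out", "kwargs": {
  "rows": [0, 0, 0.04, 0, 0, 0, 0, 0, 0, 0.04, 0, 0, 0, 0, 0, 0, 0, 0, 0, 0, 0, 0, 0, 0, 0, 0, 0, 0, 0, 0, 0, 0, 0, 0, 0, 0, 0, 0, 0, 0, 0, 0, 0, 0, 0, 0, 0, 0, 0, 0, 0, 0, 0, 0, 0, 0, 0, 0, 0, 0, 0, 0, 0, 0, 0, 0, 0, 0, 0, 0]
}}

```text
clock: 5.98
ee_pos: [0.586, 0.0438, 0.0831]
tcp_rot: [-0.028, 1.0, -0.0, -0.0]
contact_force: [3.1, 0.1, 1.1]
gripper_width: 0.0001
gripper_force: 0.7
```

>>> {"fn": "carry_out", "kwargs": {
  "rows": [0, 0, 0.04, 0, 0, 0, 0, 0, 0, 0.04, 0, 0, 0, 0, 0, 0, 0.04, 0, 0, 0, 0, 0, 0, 0, 0, 0, 0, 0, 0, 0, 0, 0, 0, 0, 0, 0, 0, 0, 0, 0, 0, 0, 0, 0, 0, 0, 0, 0, 0, 0, 0, 0, 0, 0, 0, 0, 0, 0, 0, 0, 0, 0, 0, 0, 0, 0, 0, 0, 0, 0]
}}

```text
clock: 6.82
ee_pos: [0.586, 0.0439, 0.0801]
tcp_rot: [-0.028, 1.0, 0.0, -0.0]
contact_force: [-0.3, 1.1, -0.1]
gripper_width: 0.0003
gripper_force: 0.1
```

Cover b rocks: it has sunk about 7 mm under low force. I'll press deeper.

>>> {"fn": "carry_out", "kwargs": {
  "rows": [0, 0, 0.1, 0, 0, 0, 0, 0, 0, 0.1, 0, 0, 0, 0, 0, 0, 0.1, 0, 0, 0, 0, 0, 0, 0.1, 0, 0, 0, 0, 0, 0, 0.1, 0, 0, 0, 0, 0, 0, 0.1, 0, 0, 0, 0, 0, 0, 0.06, 0, 0, 0, 0, 0, 0, 0, 0, 0, 0, 0, 0, 0, 0, 0, 0, 0, 0, 0, 0, 0, 0, 0, 0, 0]
}}

```text
clock: 7.65
ee_pos: [0.5859, 0.0439, 0.0634]
tcp_rot: [-0.028, 1.0, -0.0, -0.0]
contact_force: [0.9, -0.6, -0.9]
gripper_width: 0.0
gripper_force: 0.2
```

```bash
python3 -c "
from h import *
st();f=grab_frame('scene');im=np.array(f['frame'])[140:280,270:430];cv2.imwrite('pics/s1.png',cv2.resize(im,None,fx=4,fy=4,interpolation=2)[...,::-1])"
```

```text
t 7.65 tcp [0.5859 0.0439 0.0634] duct xy mm [40.2 59.5] tip above deck -23.6 F [ 0.9 -0.6 -0.9] w 0.0 q [ 0.07  0.19 -0.08  1.3  -0.    0.02]
```

View pics/s1.png

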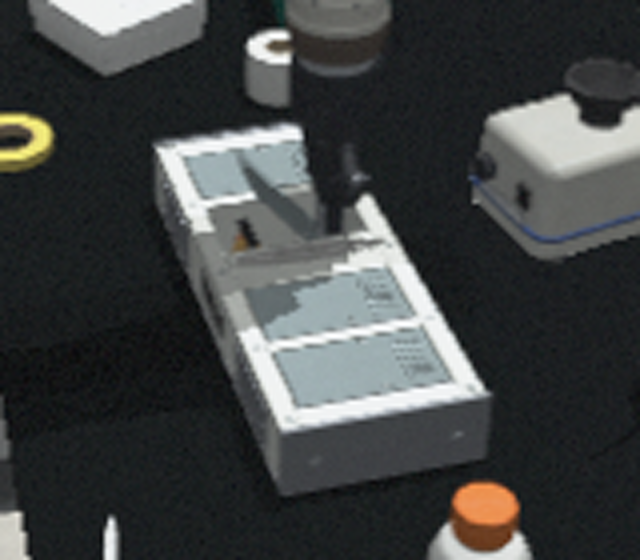

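The crop shows cover b tipped to about 45° at (290,210), with the valve visible at (243,235) and the forceps still in place. I'll go up, over and down on the near side.

>>> {"fn": "carry_out", "kwargs": {
  "rows": [0, 0, -0.4, 0, 0, 0, 0, 0, 0, -0.9, 0, 0, 0, 0, 0, 0, -1, 0, 0, 0, 0, 0, 0, -1, 0, 0, 0, 0, 0.8, 0, -0.6, 0, 0, 0, 0, 1, 0, 0, 0, 0, 0, 0, 1, 0, 0, 0, 0, 0, 0, 1, 0, 0, 0, 0, 0, 0, 1, 0, 0, 0, 0, 0, 0, 0.1, 0, 0, 0, 0, 0, 0]
}}

```text
clock: 8.53
ee_pos: [0.4608, 0.0368, 0.1624]
tcp_rot: [-0.028, 1.0, -0.0, -0.0]
contact_force: [1.0, -0.0, 0.9]
gripper_width: -0.0001
gripper_force: 0.0
```

```bash
python3 -c "
from h import *
to(-80,60,22);f=grab_frame('scene');im=np.array(f['frame'])[140:280,270:430];cv2.imwrite('pics/s2.png',cv2.resize(im,None,fx=4,fy=4,interpolation=2)[...,::-1])"
```

```text
t 8.53 tcp [0.4608 0.0368 0.1624] duct xy mm [-85.1  59.5] tip above deck 75.4 F [ 1.  -0.   0.9] w -0.0 q [ 0.08 -0.14 -0.22  1.48  0.    0.02]
units tool xyz [-0.2   0.02  2.14]
turn units [-0. -0.  0.]
```

View pics/s2.png

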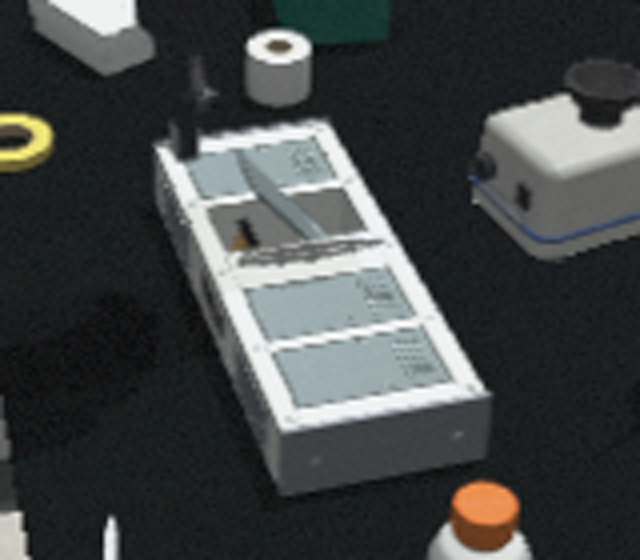

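Cover b holds its tilt at about 0.85 rad, the forceps haven't moved, and the fingers are clear. I'll descend and push.

>>> {"fn": "carry_out", "kwargs": {
  "rows": [0, 0, 0.7, 0, 0, 0, 0, 0, 0, 0.9, 0, 0, 0, 0, 0, 0, 0.54, 0, 0, 0, 0, -0.5, 0, 0, 0, 0, 0, 0, -0.5, 0, 0, 0, 0, 0, 0, -0.3, 0, 0, 0, 0, 0, 0, -0.2, 0, -0.05, 0, 0, 0, 0, -0.2, 0, -0.05, 0, 0, 0, 0, -0.2, 0, -0.05, 0, 0, 0, 0, -0.2, 0, -0.05, 0, 0, 0, 0]
}}

```text
clock: 9.42
ee_pos: [0.5166, 0.04, 0.1132]
tcp_rot: [-0.028, 1.0, 0.0, 0.0]
contact_force: [-1.7, -0.2, 1.5]
gripper_width: 0.0
gripper_force: 0.8
```

```bash
python3 -c "
from h import *
to(-3,60,35)"
```

```text
t 9.42 tcp [0.5166 0.04   0.1132] duct xy mm [-29.2  59.5] tip above deck 26.2 F [-1.7 -0.2  1.5] w 0.0 q [ 0.08  0.   -0.19  1.38  0.    0.02]
units tool xyz [-1.05  0.02 -0.35]
turn units [0. 0. 0.]
```

Contact is light. I'll continue to upright.

>>> {"fn": "carry_out", "kwargs": {
  "rows": [-0.14, 0, -0.06, 0, 0, 0, 0, -0.14, 0, -0.06, 0, 0, 0, 0, -0.14, 0, -0.05, 0, 0, 0, 0, -0.14, 0, -0.05, 0, 0, 0, 0, -0.14, 0, -0.04, 0, 0, 0, 0, -0.14, 0, -0.04, 0, 0, 0, 0, -0.12, 0, -0.03, 0, 0, 0, 0, -0.09, 0, 0, 0, 0, 0, 0, 0, 0, 0, 0, 0, 0, 0, 0, 0, 0, 0, 0, 0, 0]
}}

```text
clock: 10.25
ee_pos: [0.5426, 0.0415, 0.121]
tcp_rot: [-0.028, 1.0, -0.0, 0.0]
contact_force: [0.7, -0.3, -0.6]
gripper_width: 0.0002
gripper_force: 0.0
```

```bash
python3 -c "
from h import *
st();f=grab_frame('scene');im=np.array(f['frame'])[140:280,270:430];cv2.imwrite('pics/s3.png',cv2.resize(im,None,fx=4,fy=4,interpolation=2)[...,::-1])"
```

```text
t 10.25 tcp [0.5426 0.0415 0.121 ] duct xy mm [-3.1 59.5] tip above deck 34.0 F [ 0.7 -0.3 -0.6] w 0.0 q [ 0.08  0.06 -0.11  1.4  -0.    0.02]
```

View pics/s3.png

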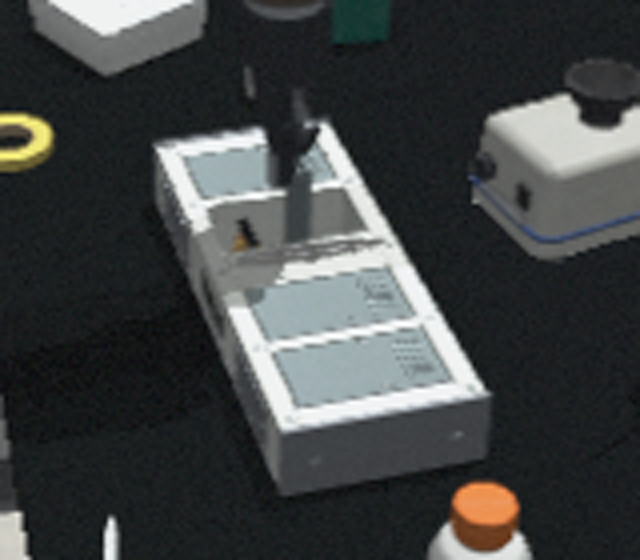

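The cover looks about upright at (298,205). I'll withdraw and check.

>>> {"fn": "carry_out", "kwargs": {
  "rows": [0.4, 0, 0, 0, 0, 0, 0, 0.8, 0, 0, 0, 0, 0, 0, 1, 0, 0, 0, 0, 0, 0, 1, 0, 0, 0, 0, 0, 0, 1, 0, -0.5, 0, 0, 0, 0, 1, 0, -1, 0, 0, 0, 0, 0.5, 0, -1, 0, 0, 0, 0, 0, 0, -1, 0, 0, 0, 0, 0, 0, -0.5, 0, 0, 0, 0, 0, 0, 0, 0, 0, 0, 0]
}}

```text
clock: 11.13
ee_pos: [0.4003, 0.0333, 0.2241]
tcp_rot: [-0.028, 1.0, 0.0, 0.003]
contact_force: [0.6, -0.1, 0.1]
gripper_width: 0.0001
gripper_force: 0.0
```

```bash
python3 -c "
from h import *
st();f=grab_frame('scene');im=np.array(f['frame'])[150:220,300:390]
im=np.ascontiguousarray(cv2.resize(im,None,fx=8,fy=8,interpolation=2)[...,::-1])
T=np.linalg.inv(f['world_from_camera'])
def pj(x,y,h):
    p=np.r_[C0+x/1e3*U+y/1e3*V,(62+h)/1e3,1];c=(T@p)[:3];c=np.array([c[0],-c[1],-c[2]])
    q=cv2.projectPoints(c.reshape(1,1,3),np.zeros(3),np.zeros(3),np.array(f['K']),np.array(f['D']))[0].ravel();return tuple(int(v) for v in (q-[300,150])*8+4)
for th,col in((1.4,(255,0,0)),(1.57,(0,255,0)),(1.75,(0,0,255))):
  for y in(93,27):
    cv2.circle(im,pj(10-70*np.cos(th)+2.5*np.sin(th),y,-2.5+70*np.sin(th)+2.5*np.cos(th)),4,col,-1)
cv2.imwrite('pics/s4.png',im)"
```

```text
t 11.13 tcp [0.4003 0.0333 0.2241] duct xy mm [-145.7   59.5] tip above deck 137.1 F [ 0.6 -0.1  0.1] w 0.0 q [ 0.08 -0.28 -0.23  1.62  0.    0.03]
```

View pics/s4.png

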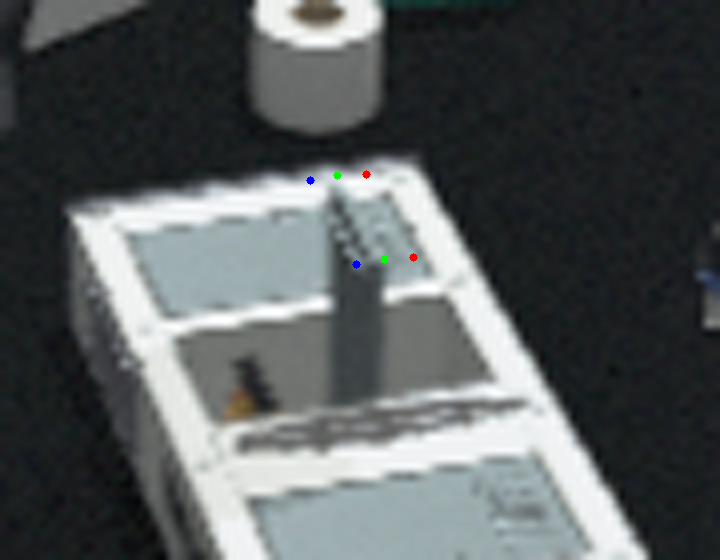

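The cover's top corner at (383,262) falls on the predicted 1.57 rad mark. The valve is clear, the forceps are undisturbed, and the arm is well away, so I'm handing in.

```bash
python3 -c "
from rig import *
print(job_done())"
```

```text
the job is handed in; nothing more can be done
None
```

Cover b was the undone one (a stayed firm; c and d were not pressed because b rocked); it now stands upright at about 1.57 rad with its valve free, nothing else was moved, and the job was handed in at about 11 s.

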